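Put the protractor case away behind the sliding front of the dust cabinet

ROBOT

A 6-joint arm with a two-finger parallel gripper is mounted at the origin on the work surface. World frame = base frame: x ahead of the robot, y to its left, z up, the work surface at z = 0. Lengths are in m, angles in rad, forces in N, time in s.
With the tool pointing down it reaches from about 0.25 to 0.725 m from the base axis. Payload 4 kg.
Tool frame: the origin (TCP) lies midway between the tips of the shut fingers; the grasp point (between the pads) lies 19 mm behind it (bot.grip_depth is the distance from the TCP to the grasp point, in m); z points along the fingers, y is the line along which they close (so a half turn about z gives the same grasp; the last joint's range is limited). The gripper opens to 85 mm and grips with 20 to 120 N. Pads are 22 mm wide; open, the fingers measure 114 mm over their backs; the gripper's body (76 mm by 85 mm) begins 54 mm behind the grasp point. The pads swing forward as they close: fully open they stand 13 mm farther back than shut.
Start: joints at [-1.162, 0.241, 0.005, 1.335, 0, 1.571], TCP at [0.199, -0.459, 0.231] pointing down, gripper open.
Joint ranges: [-2.72, 2.72], [-1.05, 1.87], [-1.09, 1.28], [-1.99, 2.15], [-1.42, 1.44], [-3.14, 3.14]. Speed limits (rad/s): [2.79, 2.79, 3.14, 3.14, 3.14, 3.14].

INTERFACE

Orientations are given as a unit quaternion [x, y, z, w].
In Python, from workcell import bot gives the robot as it stands.
- The arm moves only by the shell command python3 -m creep 'ROWS'. ROWS is JSON, one flat list of numbers, 5 for each row, row after row: the shift along the world's x, y, z in m, then the turn about the world's z in rad, then the finger opening in m, from 0 to 0.0854. In form: [x, y, z, twist, claw, x, y, z, twist, claw, ...]. A call has 1 to 10 rows; each row is the pose to reach, as a shift and turn from the pose commanded when the call began; what a row does not reach only later rows make up. A row lasts 1/12 s, in which the tool goes at most 41.7 mm and 7.16 degrees, less where a joint would pass 70% of its speed; a pose out of reach is approached as far as the arm can. A call with a gripper value outside its range is refused whole. The fingers move at their own pace and stop on an object; the grip force is fixed at half the most. Time passes only in rows, so rows that repeat a pose let the fingers close. It gives the time, the measured TCP pose, the force, the opening and the grip force at its end, in the units of the state.
- bot.get_obs(): the state, without advancing time (a new reading comes with each control period).
- bot.camera(name): name is "scene" or "top"; returns a dict with "pixels" (420x560x3 uint8, red, green, blue), "camera_matrix" (3x3 intrinsics, pixels), "extrinsics" (4x4, takes a point from world to camera coordinates). Camera axes: x right, y down, z forward; pixel columns grow to the right and rows downward; lengths in m; the calibration is good to about 2 mm. A picture is of the moment at which its call begins. There is no depth.
- bot.job_done(): hands the job in; it is judged then, once.
Trained networks look in the newest picture that a camera, given by its name, has taken for a name from the list of things; names that differ only in an ending like _2 or _b are one class to them, and where a whole thing is asked for, a point or a joint stands for the part that bears it (a point fixed in the world has none). Each returns a list of dicts, best first, with "score" (0 to 1); they miss things now and then, are a little off and sometimes report something else, mostly with a low value. They report only what shows in the picture. A call takes as long as a camera call. They do not tell look-alikes from the thing itself.
- bot.look_for(camera, thing): "centre" ([column, row] as shares, 0 to 1, of the picture: columns of its width, rows of its height, amid what is visible of it).
- bot.place_of(camera, thing): "centre" ([column, row] as shares, 0 to 1, of the picture: columns of its width, rows of its height: a listed point, or the origin of a listed thing).
The state is a dict: "clock": time; "joint_pos": joint angles; "joint_vel": joint speeds; "tau": joint torques, N m; "eef_pos": TCP position; "tool_rot": TCP orientation; "ft_force": force on the tool from outside, world axes, zero at the start; "ft_torque": the same for the moment, N m; "grip_width": finger opening in m; "grasp_force": force on a finger pad.
Only numpy, scipy, OpenCV 4.12 (cv2) and the standard library are available. Lean on these libraries where they do the work, as an engineer would, in place of code of your own. Each camera call takes 0.05 s, during which the arm holds its last target. There are 200 camera calls.

TASK

Put the blue protractor case away in the clear dust cabinet: first raise the cabinet's sliding front nearly as far as it goes, then lay the case flat on the grey mat inside, lengthwise with the mat and centred on it, and let go of it there. Then slide the front fully down again without slamming it, leaving everything else where it stands.

Things in the scene. Friction and masses are not known exactly. Their poses are not given: they have to be found in the camera images.
- cabinet: Clear dust cabinet, white base, aluminium front posts, fixed; 240 deep (x) x 310 wide (y) x 235 mm high; posts and their cross-bar reach 464 mm. Origin: centre of its underside; x points from front to back. Sliding front in the plane x = -112 mm. Inside: floor 20 mm above the desk, ceiling at 225 mm, 290 mm wide, back wall at x = +112 mm.
- sash (a joint): How far the cabinet's sliding front (clear pane, white frame, 285 wide x 205 high x 6 mm) is raised: 0 = fully down, 0.20 m = upper stop. It slides straight up; friction holds it where it is left (about 9 N to raise, 3 N to lower). Its lower edge is 20 mm + this value above the desk.
- sash_pull (a point): Middle of the black upright pull of the sliding front: a vertical bar 14 (depth) x 16 (width) x 66 mm high, centred 38 mm in front of the pane, joined to it by an arm at each end (46 mm clear between the arms). It is 125 mm above the front's lower edge and moves with it; axes as the cabinet's.
- mat: Grey felt mat, fixed on the cabinet's floor, 150 long (x, front to back) x 84 wide x 2 mm thick. Origin: centre of its underside, on the cabinet's floor (20 mm above the desk).
- case: Blue plastic protractor case with a white disc on its lid, closed, loose, about 0.13 kg: 120 long (x) x 52 wide (y) x 30 mm high. Origin: centre of its underside. Its two ends are alike.
- jar: Small jar with a black cap standing inside the cabinet at the back, 42 mm across, 75 mm high; leave it alone. Origin: centre of its underside.
- coaster: Round white ceramic coaster on the desk, 96 mm across, 9 mm high; leave it alone. Origin: centre of its underside.
- eraser: Orange eraser block in a paper sleeve on the desk, 60 x 26 x 16 mm; leave it alone. Origin: centre of its underside.
- pencil: Black mechanical pencil lying on the desk, 150 mm long (x), 8 mm thick; leave it alone. Origin: under its middle.
- clip: Steel bulldog clip lying on the desk, 62 mm wide (y), 16 mm high; leave it alone. Origin: centre of its underside.
- mug: Blue ceramic mug on the desk, 80 mm across, 95 mm high, handle at its +y; leave it alone. Origin: centre of its underside.
Not all that is in view belongs to the job. There is more than one size of the case; the one meant has the size given above.

How it is judged:
By the outcome, as a careful person would: the job done as asked, in the order asked, and still so for the second after the job is handed in, with the robot touching nothing.
It also fails if it takes over 72 s, if anything falls off the work surface, if the arm or the gripper's body presses on something with over 40 N, if the wrist force passes 120 N, or if a joint passes its speed limit or range.

## Working session

There is one attempt and no reset: what is moved stays moved. The work goes in short steps, Python scripts to look and compute and a shell command to move; the robot and the scene stay as the last step left them, time stands still between calls to the robot, and variables do not carry over. Pictures are saved under pics/ and viewed, at most 10 in all, crops included, and the job is handed in when it is done.

```bash
ls; mkdir -p pics; cat > h.py <<'E'
import numpy as np, cv2
from workcell import bot
def cam(n):
    c=bot.camera(n); return c['pixels'],np.array(c['camera_matrix']),np.array(c['extrinsics'])
def ray(uv,K,T):
    R,t=T[:3,:3],T[:3,3]; d=R.T@np.linalg.inv(K)@np.array([uv[0],uv[1],1.]); return -R.T@t,d
def at_z(uv,K,T,z):
    o,d=ray(uv,K,T); return o+d*(z-o[2])/d[2]
def tri(a,b):
    (o1,d1),(o2,d2)=a,b; s=np.linalg.lstsq(np.c_[d1,-d2],o2-o1,rcond=None)[0]
    p,q=o1+s[0]*d1,o2+s[1]*d2; return (p+q)/2,np.linalg.norm(p-q)
def proj(p,K,T):
    q=K@(T[:3,:3]@np.asarray(p)+T[:3,3]); return q[:2]/q[2]
E
python3 - <<'E'
from h import *
np.set_printoptions(precision=4,suppress=True)
for n in('scene','top'):
    p,K,T=cam(n); cv2.imwrite(f'pics/{n}0.png',p[:,:,::-1]); print(n,-T[:3,:3].T@T[:3,3],T[:3,:3][2],K[0,0])
    for t in('case','mat','sash_pull','cabinet','sash','jar'):
        for r in bot.place_of(n,t)[:4]:
            uv=np.array(r['centre'])*[560,420]; print(n,t,round(r['score'],2),uv,at_z(uv,K,T,0.0))
o=bot.get_obs();print(o['eef_pos'],o['tool_rot'],o['ft_force'])
E
```

```text
pics
scene [0.1701 0.2636 1.4852] [ 0.2521 -0.1691 -0.9528] 465.56499094796476
scene case 0.92 [215.824 286.902] [0.4569 0.3075 0.    ]
scene case 0.83 [177.8  297.78] [0.4913 0.4259 0.    ]
scene case 0.75 [246.288 320.208] [0.3166 0.2792 0.    ]
scene sash_pull 0.65 [279.216 187.11 ] [ 0.6353 -0.0442  0.    ]Traceback (most recent call last):
  File "<stdin>", line 6, in <module>
ValueError: it knows: cabinet, case, clip, coaster, eraser, jar, mat, mug, pencil, sash_pull
```

```bash
python3 - <<'E'
from h import *
np.set_printoptions(precision=4,suppress=True)
for n in('scene','top'):
    p,K,T=cam(n); cv2.imwrite(f'pics/{n}0.png',p[:,:,::-1]); print(n,-T[:3,:3].T@T[:3,3],T[:3,:3],K[0,0])
    for t in('case','mat','sash_pull','cabinet','jar','coaster','eraser','pencil','clip','mug'):
        for r in bot.place_of(n,t)[:4]:
            uv=np.array(r['centre'])*[560,420]; print(n,t,round(r['score'],2),uv,at_z(uv,K,T,0.0))
o=bot.get_obs();print(o['eef_pos'],o['tool_rot'],o['ft_force'])
E
```

```text
scene [0.1701 0.2636 1.4852] [[-0.5356 -0.8444  0.0082]
 [-0.806   0.5083 -0.3034]
 [ 0.2521 -0.1691 -0.9528]] 465.56499094796476
scene case 0.8 [245.672 316.68 ] [0.3268 0.2753 0.    ]
scene case 0.65 [217.784 284.004] [0.4615 0.2976 0.    ]
scene case 0.65 [180.488 297.612] [0.4872 0.4185 0.    ]
scene sash_pull 0.84 [279.888 191.016] [ 0.6221 -0.0385  0.    ]
scene coaster 0.98 [364.28  179.214] [ 0.5043 -0.3063 -0.    ]
scene eraser 0.6 [279.384 271.992] [0.3892 0.1112 0.    ]
scene pencil 0.46 [327.6  239.82] [ 0.3945 -0.0798  0.    ]
scene pencil 0.17 [217.504 285.81 ] [0.457  0.3013 0.    ]
scene clip 0.45 [356.72 125.58] [ 0.6856 -0.4028  0.    ]
scene mug 0.96 [163.52 239.61] [0.6824 0.3748 0.    ]
scene mug 0.33 [331.128 238.098] [ 0.3931 -0.0928  0.    ]
top [0.4289 0.0167 1.1107] [[-0.0163 -0.9998 -0.0101]
 [-0.9918  0.0174 -0.1265]
 [ 0.1266  0.0079 -0.9919]] 434.13282427514145
top case 0.84 [126.224 246.582] [0.4848 0.4258 0.    ]
top case 0.63 [175.    254.604] [0.4623 0.3002 0.    ]
top case 0.59 [185.304 312.984] [0.316  0.2721 0.    ]
top sash_pull 0.84 [293.216 203.49 ] [ 0.5887 -0.004   0.    ]
top coaster 0.95 [415.296 237.384] [ 0.4958 -0.3136  0.    ]
top coaster 0.7 [330.12  274.596] [ 0.4054 -0.0937  0.    ]
top eraser 0.59 [250.208 282.492] [0.3889 0.1086 0.    ]
top pencil 0.55 [329.    273.294] [ 0.4087 -0.091   0.    ]
top clip 0.85 [448.616 163.506] [ 0.6867 -0.4107  0.    ]
top mug 0.7 [149.016 170.394] [0.6829 0.3717 0.    ]
[ 0.1988 -0.4588  0.2313] [0.9792 0.203  0.     0.    ] [ 0.0546  0.7526 -0.5875]
```

View pics/scene0.png

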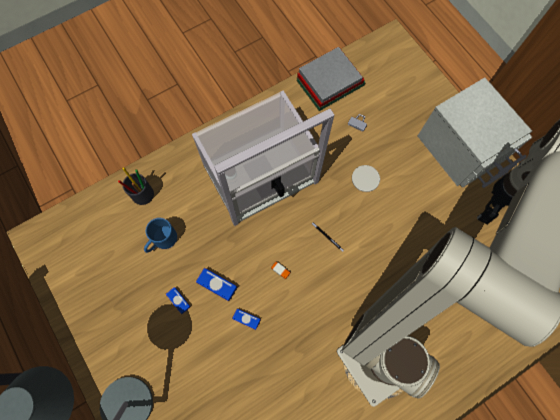

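View pics/top0.png

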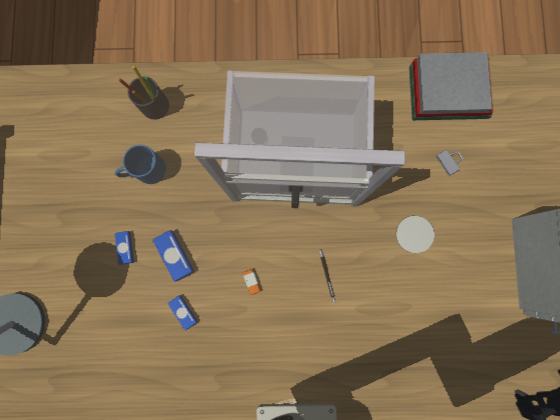

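Both pictures show three blue cases, at top pixels (173,255), (124,247) and (182,312). The first is about 47 px long (~120 mm) and the others about 32 px (~80 mm), so (173,255) fits. I'll confirm this in a crop and enlarge the cabinet, with the pull at (295,195).

```bash
python3 - <<'E'
from h import *
np.set_printoptions(precision=4,suppress=True)
im=cv2.imread('pics/top0.png')
cv2.imwrite('pics/crop_case.png',cv2.resize(im[220:340,95:255],None,fx=5,fy=5,interpolation=cv2.INTER_CUBIC))
c=im[60:210,195:405]; g=cv2.resize(c,None,fx=3.8,fy=3.8,interpolation=cv2.INTER_CUBIC)
cv2.imwrite('pics/crop_cab.png',cv2.convertScaleAbs(g,alpha=1.3))
for n in('top','scene'):
    im=cv2.imread(f'pics/{n}0.png'); _,K,T=cam(n)
    h=cv2.cvtColor(im,cv2.COLOR_BGR2HSV); m=cv2.inRange(h,(108,150,80),(128,255,255))
    m=cv2.morphologyEx(m,cv2.MORPH_CLOSE,np.ones((9,9)))
    for k in cv2.findContours(m,cv2.RETR_EXTERNAL,cv2.CHAIN_APPROX_NONE)[0]:
        if cv2.contourArea(k)<150: continue
        q=np.array([at_z(x,K,T,.03)[:2] for x in k[:,0].astype(float)],np.float32)
        r=cv2.minAreaRect(q*1000); print(n,k[:,0].mean(0),r)
E
```

```text
top [177.3636 268.0606] ((431.3824462890625, 285.6133117675781), (50.56134033203125, 44.87462615966797), 27.392070770263672)
top [164.8116 243.8551] ((487.0229187011719, 315.50634765625), (53.34223937988281, 45.18647384643555), 27.398908615112305)
top [122.8155 247.0485] ((481.19329833984375, 423.3600769042969), (76.66534423828125, 30.478158950805664), 8.744457244873047)
scene [246.     318.4194] ((318.5469970703125, 276.9999084472656), (78.26886749267578, 34.570125579833984), 31.983566284179688)
scene [177.5283 299.3962] ((479.04925537109375, 427.0556335449219), (78.13483428955078, 34.8082275390625), 8.63494873046875)
scene [216.191 283.809] ((459.54852294921875, 301.14886474609375), (118.83409881591797, 50.9572639465332), 28.338830947875977)
```

View pics/crop_case.png

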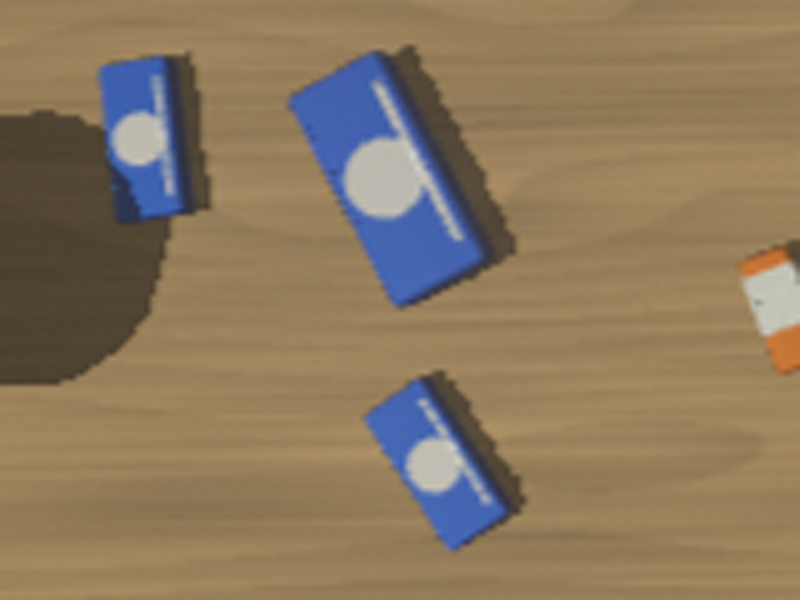

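View pics/crop_cab.png

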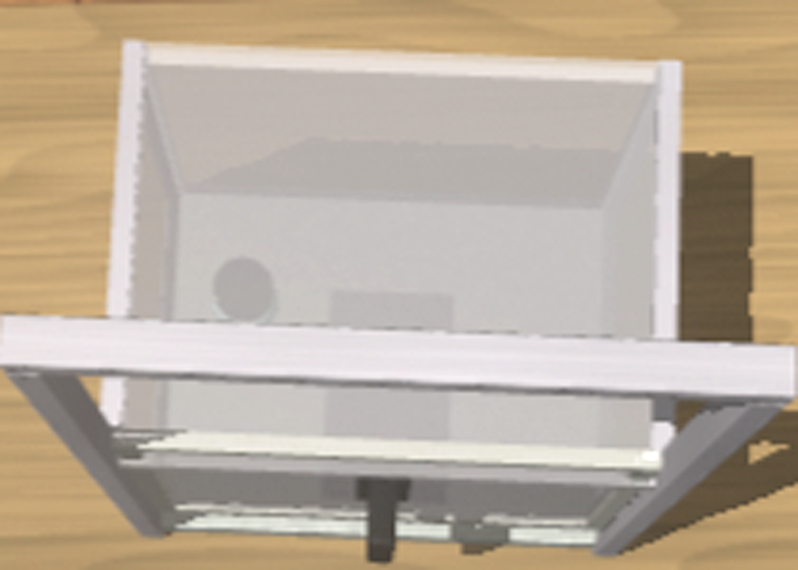

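The crop confirms the target: the large case has its disc at crop (383,178), which is top pixel (172,256), and the two smaller ones are look-alikes. In the cabinet crop, the mat shows through the ceiling with back corners at (332,290) and (453,294). The pull is at (382,520) and the jar at (243,288).

```bash
python3 - <<'E'
from h import *
from scipy.optimize import least_squares
np.set_printoptions(precision=4,suppress=True)
_,K,T=cam('top'); _,Ks,Ts=cam('scene')
f=lambda x,y:np.array([195+x/3.8,60+y/3.8])-.4
# pull & case by two views
R={n:{t:[np.array(r['centre'])*[560,420] for r in bot.place_of(n,t)] for t in('sash_pull','case','mat','jar','cabinet')} for n in('top','scene')}
print(R)
print('pull',tri(ray(R['top']['sash_pull'][0],K,T),ray(R['scene']['sash_pull'][0],Ks,Ts)))
# disc centre both views
D=[]
for n in('top','scene'):
    im=cv2.imread(f'pics/{n}0.png');c=(172,256) if n=='top' else (216,284)
    m=np.zeros(im.shape[:2],np.uint8);cv2.circle(m,c,9,255,-1)
    hs=cv2.cvtColor(im,cv2.COLOR_BGR2HSV); w=(hs[...,1]<60)&(hs[...,2]>120)&(m>0)
    lab,cc,st,ce=cv2.connectedComponentsWithStats(w.astype(np.uint8)); i=1+np.argmax(st[1:,4]); print(n,ce[i],st[i]); D.append(ce[i])
print('disc',tri(ray(D[0],K,T),ray(D[1],Ks,Ts)))
# mat corners z .022
M=[at_z(f(*p),K,T,.022) for p in((332,290),(453,294),(443,500),(322,497))];print('mat',np.array(M))
for p,z in(((122,40),.235),((682,62),.235),((2,375),.464),((797,403),.464),((2,318),.464),((797,347),.464),((155,535),.0),((605,552),0)): print(p,at_z(f(*p),K,T,z))
E
```

```text
{'top': {'sash_pull': [array([293.384, 203.112])], 'case': [array([183.624, 313.404]), array([126.504, 248.094]), array([174.328, 254.1  ])], 'mat': [], 'jar': [], 'cabinet': [array([149.52 , 168.588])]}, 'scene': {'sash_pull': [array([279.496, 189.504]), array([279.384, 268.38 ])], 'case': [array([216.608, 287.28 ]), array([176.4  , 302.106]), array([247.296, 319.41 ])], 'mat': [], 'jar': [], 'cabinet': [array([364.28 , 179.508])]}}
pull (array([0.5611, 0.0011, 0.2096]), np.float64(0.004661630040205692))
top [171.7488 255.0145] [164 248  18  15 207]
scene [215.8433 283.0821] [210 276  15  14 134]
disc (array([0.4607, 0.3004, 0.0319]), np.float64(0.0007009282007323846))
mat [[ 0.7625  0.022   0.022 ]
 [ 0.7581 -0.0601  0.022 ]
 [ 0.6163 -0.0498  0.022 ]
 [ 0.6198  0.0311  0.022 ]]
(122, 40) [0.8435 0.136  0.235 ]
(682, 62) [ 0.8241 -0.1757  0.235 ]
(2, 375) [0.5944 0.1532 0.464 ]
(797, 403) [ 0.5769 -0.165   0.464 ]
(2, 318) [0.6179 0.1534 0.464 ]
(797, 347) [ 0.5999 -0.1662  0.464 ]
(155, 535) [0.5995 0.1456 0.    ]
(605, 552) [ 0.5823 -0.1601  0.    ]
```

```bash
python3 - <<'E'
from h import *
np.set_printoptions(precision=3,suppress=True)
_,K,T=cam('top'); _,Ks,Ts=cam('scene')
im=cv2.imread('pics/scene0.png'); 
x0,y0,k=420,100,5
g=cv2.resize(im[y0:y0+140,x0:x0+140],None,fx=k,fy=k,interpolation=cv2.INTER_CUBIC)
e=np.array([.1988,-.4588,.2313])
for h in(0,.073,.1,.15,.2,.25):
    u=(proj(e+[0,0,h],Ks,Ts)-[x0,y0])*k; cv2.circle(g,tuple(int(v) for v in u),4,(0,0,255),-1); cv2.putText(g,str(int(h*1000)),(int(u[0])+6,int(u[1])),0,.5,(0,0,255),1)
# sash: scene crop beside it
x1,y1=190,80
cv2.imwrite('pics/arm.png',cv2.resize(g,(600,600)))
g2=cv2.resize(im[90:230,185:340],None,fx=4,fy=4,interpolation=cv2.INTER_CUBIC); cv2.imwrite('pics/cab_scene.png',g2)
c=np.array([.714,-.0127]); ex=np.array([np.cos(.06),-np.sin(.06)]); ey=np.array([ex[1]*-1,ex[0]])
P=lambda x,y,z:np.r_[c+x*ex+y*ey,z]
for s in(0,.03,.06):
    print(s,'top crop: sash top L,C,R',*[(proj(P(-.112,y,.225+s),K,T)-[195,60])*3.8 for y in(.14,0,-.14)],'pull top/bot',*[(proj(P(-.15,0,.145+s+d),K,T)-[195,60])*3.8 for d in(.033,-.033)])
    print('  scene crop pull top/bot',*[(proj(P(-.15,0,.145+s+d),Ks,Ts)-[185,90])*4 for d in(.033,-.033)],'sash corners',*[(proj(P(-.112,y,.02+d+s),Ks,Ts)-[185,90])*4 for y in(.14,-.14) for d in(0,.205)])
E
```

```text
0 top crop: sash top L,C,R [127.153 451.332] [382.938 461.842] [639.959 472.402] pull top/bot [378.512 543.101] [376.455 558.667]
  scene crop pull top/bot [383.78 407.05] [382.862 436.017] sash corners [210.127 511.991] [187.8   429.344] [504.977 358.951] [525.181 257.173]
0.03 top crop: sash top L,C,R [119.661 440.034] [384.171 450.875] [650.003 461.77 ] pull top/bot [379.544 535.287] [377.356 551.85 ]
  scene crop pull top/bot [384.225 392.998] [383.269 423.167] sash corners [207.223 501.241] [183.972 415.174] [507.614 345.665] [528.628 239.805]
0.06 top crop: sash top L,C,R [111.641 427.938] [385.492 439.131] [660.76  450.382] pull top/bot [380.646 526.946] [378.313 544.605]
  scene crop pull top/bot [384.69  378.344] [383.693 409.791] sash corners [204.206 490.072] [179.973 400.37 ] [510.351 331.879] [532.226 221.685]
```

View pics/arm.png

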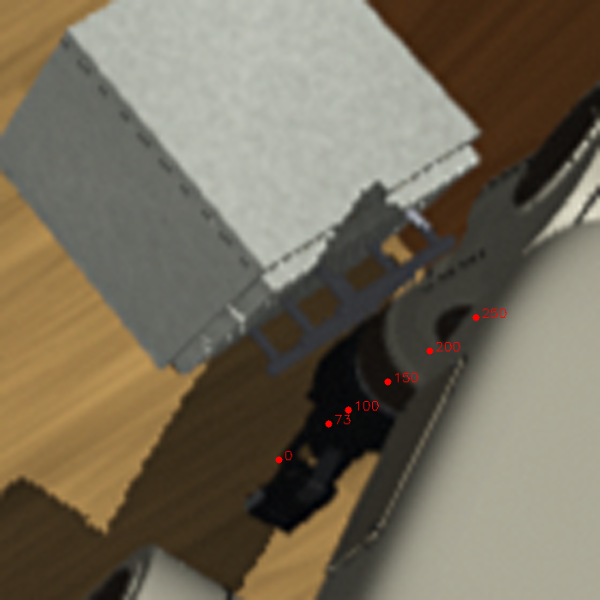

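View pics/cab_scene.png

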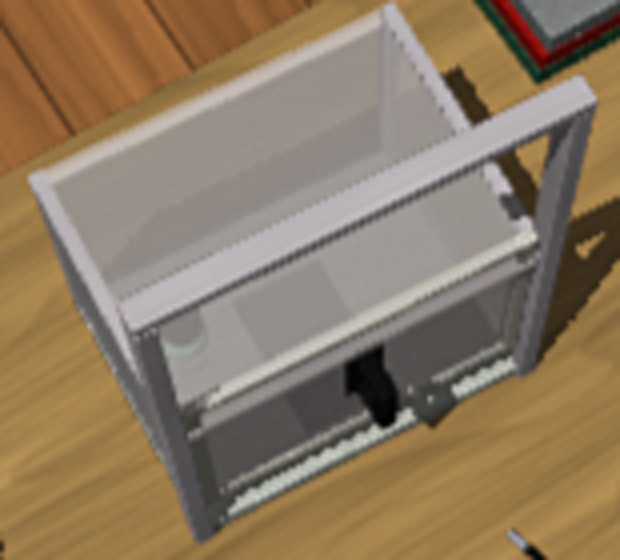

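Findings so far:
- **Gripper:** its black body runs from about +73 to +150 mm above the TCP, with the wider wrist above that.
- **Sash:** its lower rail at scene crop (225,490)–(510,345) stands about 30 mm above the sill, and the pull's bar is around (380,390).

A hand pointing straight down may foul the cross-bar, so I'll check how the arm behaves in free space near its reach limit.

```bash
python3 -m creep '[0,0.04,0.03,0,0.085, 0.02,0.08,0.06,0,0.085, 0.04,0.115,0.09,0,0.085, 0.06,0.15,0.12,0,0.085, 0.08,0.185,0.14,0,0.085, 0.10,0.22,0.16,0,0.085, 0.12,0.25,0.18,0,0.085, 0.14,0.28,0.20,0,0.085, 0.16,0.30,0.22,0,0.085, 0.16,0.30,0.24,0,0.085]'
```

```text
clock: 2.98
eef_pos: [0.3564, -0.1596, 0.4657]
tool_rot: [0.979, 0.204, -0.001, -0.001]
ft_force: [1.1, -0.7, 0.8]
grip_width: 0.0846
grasp_force: 0.0
```

```bash
python3 -c "
from workcell import bot
print([a for a in dir(bot) if a[0]!='_']);o=bot.get_obs();print(o['clock'],o['joint_pos'],o['eef_pos'],o['tool_rot'])"
```

```text
['Unreachable', 'camera', 'get_obs', 'grip_depth', 'job_done', 'look_for', 'place_of']
2.9833 [-4.21411643e-01  5.02357492e-02  3.87984935e-01  1.91081884e+00
  6.00800438e-04  2.30964607e+00] [ 0.35639818 -0.15956164  0.46572278] [ 9.79005894e-01  2.03828550e-01 -7.44501147e-04 -9.09922728e-04]
```

```bash
python3 -m creep '[0.03,0,0.03,0,0.085, 0.065,0,0.06,0,0.085, 0.10,0,0.08,0,0.085, 0.14,0,0.08,0,0.085, 0.18,0,0.08,0,0.085, 0.22,0,0.08,0,0.085, 0.26,0,0.08,0,0.085, 0.30,0,0.08,0,0.085, 0.34,0,0.08,0,0.085, 0.38,0,0.08,0,0.085]'; python3 -c "
from workcell import bot
o=bot.get_obs();print(o['clock'],o['joint_pos'],o['eef_pos'],o['tool_rot'])"
```

```text
clock: 3.82
eef_pos: [0.6098, -0.1484, 0.4613]
tool_rot: [0.979, 0.203, 0.016, 0.008]
ft_force: [-0.1, 0.0, 1.0]
grip_width: 0.0851
grasp_force: 0.0
3.8167 [-2.38744663e-01  6.48105020e-01  1.26189859e+00  2.14880466e+00
  1.44491469e-05  2.49377752e+00] [ 0.60983182 -0.14842038  0.46130792] [0.97899873 0.20307972 0.01616553 0.00766729]
```

```bash
python3 - <<'E'
from h import *
e=np.array(bot.get_obs()['eef_pos']); out=[]
for n in('top','scene'):
    p,K,T=cam(n); im=p[:,:,::-1].copy()
    u0=proj(e+[0,0,.12],K,T); x0,y0=[int(v) for v in np.clip(u0-[65,97],0,[560-130,420-195])]
    g=cv2.resize(im[y0:y0+195,x0:x0+130],None,fx=3,fy=3,interpolation=cv2.INTER_CUBIC); print(n,x0,y0)
    for h in(0,.073,.15,.2,.25):
        u=(proj(e+[0,0,h],K,T)-[x0,y0])*3; cv2.circle(g,tuple(int(v) for v in u),3,(0,0,255),-1); print(h,u, 'px/m',np.linalg.norm(proj(e+[.1,0,h],K,T)-proj(e+[0,0,h],K,T))*30)
    out.append(g)
cv2.imwrite('pics/wrist.png',np.hstack(out))
E
```

```text
top 349 21
0 [128.71160414 372.7569139 ] px/m 1869.7632546362843
0.073 [167.38251502 328.56082481] px/m 2084.3706962447677
0.15 [219.91217831 268.52588831] px/m 2371.336239039065
0.2 [263.216384   219.03451381] px/m 2604.010752609422
0.25 [316.80237055 157.7923299 ] px/m 2887.1287391030596
scene 261 0
0 [181.58354569 326.63095957] px/m 1106.236594455636
0.073 [190.3959209  278.57911629] px/m 1167.9282164501692
0.15 [201.00245201 220.74415592] px/m 1240.8396985269328
0.2 [208.75302597 178.48206917] px/m 1293.207643098997
0.25 [217.30818797 131.83275   ] px/m 1350.1330956026086
```

View pics/wrist.png

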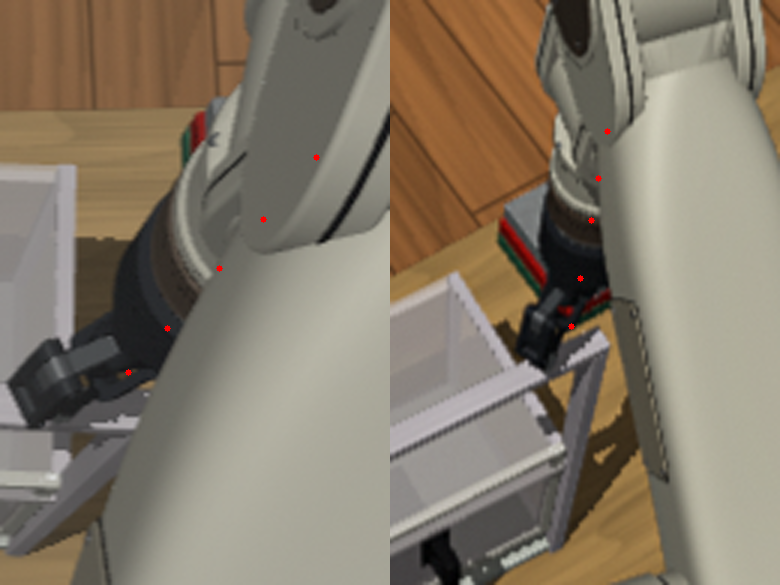

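The crop shows the brown flange at about +150 mm with a wrist about 100 mm wide above it, so a vertical hand can't enter under the raised front. The last move tilted the tool slightly at the reach limit, so I'll check whether that pose is kept as the new commanded pose.

```bash
python3 -m creep '[0,0,0,0,0.085, 0,0,0,0,0.085]'; python3 -m creep '[-0.04,0,0.03,0,0.085, -0.08,0,0.06,0,0.085, -0.08,0,0.06,0,0.085]'; python3 -c "
from workcell import bot
o=bot.get_obs();print(o['joint_pos'],o['eef_pos'],o['tool_rot'])"
```

```text
clock: 4.08
eef_pos: [0.6079, -0.1487, 0.4635]
tool_rot: [0.979, 0.203, 0.017, 0.008]
ft_force: [0.5, 1.0, 0.7]
grip_width: 0.0848
grasp_force: 0.0
clock: 4.33
eef_pos: [0.5219, -0.148, 0.5205]
tool_rot: [0.979, 0.202, 0.024, 0.012]
ft_force: [-1.1, 0.0, 2.9]
grip_width: 0.0852
grasp_force: 0.0
[-2.76822067e-01  4.39810999e-01  1.07207674e+00  2.15001301e+00
  7.66919303e-04  2.45725160e+00] [ 0.52192662 -0.14804612  0.52048429] [0.97896615 0.20229124 0.02369445 0.01192081]
```

Shifts start from the pose actually reached, tilt included, so I can build up tilt by pressing against the joint-4 limit. First I'll turn the hand so the fingers close across the cabinet (about +2.67 rad).

```bash
python3 -m creep '[-0.01,0.015,-0.005,0.12,0.085, -0.02,0.03,-0.01,0.24,0.085, -0.03,0.045,-0.015,0.36,0.085, -0.04,0.06,-0.02,0.48,0.085, -0.05,0.075,-0.02,0.60,0.085, -0.06,0.09,-0.02,0.72,0.085, -0.07,0.105,-0.02,0.84,0.085, -0.08,0.12,-0.02,0.96,0.085, -0.09,0.135,-0.02,1.08,0.085, -0.1,0.148,-0.02,1.2,0.085]'; python3 -m creep '[0,0,0,0.12,0.085,0,0,0,0.24,0.085,0,0,0,0.36,0.085,0,0,0,0.48,0.085,0,0,0,0.6,0.085,0,0,0,0.72,0.085,0,0,0,0.84,0.085,0,0,0,0.96,0.085,0,0,0,1.08,0.085,0,0,0,1.2,0.085]'; python3 -c "
from workcell import bot
o=bot.get_obs();print(o['joint_pos'],o['eef_pos'],o['tool_rot'])"
```

```text
clock: 5.17
eef_pos: [0.4232, 0.0007, 0.4973]
tool_rot: [0.691, 0.722, 0.023, -0.002]
ft_force: [-0.7, 0.6, 0.4]
grip_width: 0.0849
grasp_force: 0.0
clock: 6.0
eef_pos: [0.424, -0.0002, 0.4972]
tool_rot: [0.163, 0.986, 0.016, -0.013]
ft_force: [0.1, -0.1, -0.1]
grip_width: 0.0851
grasp_force: 0.0
[-0.02634803  0.16751063  0.60959246  2.03459175  0.03625906  0.30091401] [ 4.23950252e-01 -1.66806177e-04  4.97170590e-01] [ 0.16305961  0.98638995  0.01647141 -0.01323346]
```

```bash
cat >> h.py <<'E'
def st():
    from scipy.spatial.transform import Rotation as Ro
    o=bot.get_obs(); R=Ro.from_quat(o['tool_rot']).as_matrix(); z=R[:,2]; y=R[:,1]*np.sign(R[1,1]); d=np.degrees
    e=np.array(o['eef_pos']); g=e-z*bot.grip_depth
    print('t %.2f tcp %s grasp %s tilt %.1f head %.1f closeaz %.1f closeel %.1f w %.4f gf %.1f'%(o['clock'],e.round(4),g.round(4),d(np.arccos(-z[2])),d(np.arctan2(z[1],z[0])),d(np.arctan2(y[1],y[0])),d(np.arcsin(y[2])),o['grip_width'],o['grasp_force']),'j',np.round(o['joint_pos'],3),'F',np.round(o['ft_force'],1))
E
python3 -m creep '[0,0,0.04,0.12,0.085, 0,0,0.08,0.24,0.085, -0.02,0,0.12,0.27,0.085, -0.04,0,0.15,0.27,0.085, -0.06,0,0.19,0.27,0.085, -0.08,0,0.22,0.27,0.085, -0.1,0,0.25,0.27,0.085, -0.12,0,0.28,0.27,0.085]'; python3 -c "
from h import *
st()"
```

```text
clock: 6.67
eef_pos: [0.3459, 0.0039, 0.5507]
tool_rot: [0.032, 0.999, 0.014, 0.002]
ft_force: [-1.2, 0.4, -0.3]
grip_width: 0.0849
grasp_force: 0.0
t 6.67 tcp [0.3459 0.0039 0.5507] grasp [0.3458 0.0034 0.5694] tilt 1.7 head 81.1 closeaz 86.4 closeel 1.7 w 0.0849 gf 0.0 j [-0.014  0.044  0.626  2.149  0.029  0.05 ] F [-1.2  0.4 -0.3]
```

```bash
U='python3 -c "from h import *;st()"'; python3 -m creep '[0,0,0.04,0,0.085,0,0,0.08,0,0.085,0,0,0.12,0,0.085,0,0,0.16,0,0.085,0,0,0.2,0,0.085]' >/dev/null; eval $U;  python3 -m creep '[0,0,0.2,0,0.085]' >/dev/null; eval $U; python3 -m creep '[0,0,0.2,0,0.085]'>/dev/null; eval $U; python3 -m creep '[0.04,0,0,0,0.085,0.08,0,0,0,0.085]'>/dev/null; eval $U
```

```text
t 7.08 tcp [0.3464 0.0072 0.563 ] grasp [0.3457 0.0066 0.5817] tilt 2.9 head 34.8 closeaz 86.4 closeel 1.8 w 0.0850 gf 0.0 j [-0.005  0.032  0.651  2.149  0.029  0.06 ] F [ 0.2 -0.4  0. ]
t 7.17 tcp [0.3471 0.008  0.5711] grasp [0.3459 0.0075 0.5898] tilt 4.1 head 23.5 closeaz 86.4 closeel 1.9 w 0.0850 gf 0.0 j [-2.000e-03  2.400e-02  6.680e-01  2.148e+00  2.900e-02  6.300e-02] F [ 0.6 -0.2 -0.1]
t 7.25 tcp [0.3467 0.009  0.5832] grasp [0.3449 0.0084 0.6018] tilt 6.0 head 16.0 closeaz 86.4 closeel 2.0 w 0.0851 gf 0.0 j [1.000e-03 1.300e-02 6.920e-01 2.149e+00 2.900e-02 6.700e-02] F [-0.3 -0.6  0.6]
t 7.42 tcp [0.4244 0.0091 0.5832] grasp [0.4222 0.0086 0.6017] tilt 7.1 head 13.6 closeaz 86.4 closeel 2.1 w 0.0852 gf 0.0 j [1.000e-03 1.660e-01 8.640e-01 2.149e+00 2.900e-02 6.700e-02] F [ 0.4  0.8 -0.2]
```

Ratcheting works, adding about 1–2° of tilt per one-row call.

```bash
(python3 -m creep '[0,0,0.2,0,0.085]';python3 -m creep '[0,0,0.2,0,0.085]';python3 -m creep '[0,0,0.2,0,0.085]';python3 -m creep '[0,0,0.2,0,0.085]';python3 -m creep '[0,0,0.2,0,0.085]';python3 -m creep '[0,0,0.2,0,0.085]';python3 -m creep '[0,0,0.2,0,0.085]';python3 -m creep '[0,0,0.2,0,0.085]') >/dev/null; python3 -c "from h import *;st()"
```

```text
t 8.08 tcp [0.4015 0.014  0.6733] grasp [0.395  0.0134 0.6908] tilt 20.5 head 5.2 closeaz 86.7 closeel 3.2 w 0.0850 gf 0.0 j [0.015 0.07  1.005 2.149 0.027 0.088] F [-0.5  0.5 -1.1]
```

```bash
(python3 -m creep '[-0.02,-0.005,0,0.09,0.085, -0.05,-0.01,0,0.18,0.085]';python3 -m creep '[0,0,0.2,0,0.085]';python3 -m creep '[0,0,0.2,0,0.085]';python3 -m creep '[0,0,0.2,0,0.085]';python3 -m creep '[0,0,0.2,0,0.085]';python3 -m creep '[0,0,0.2,0,0.085]';python3 -m creep '[0,0,0.2,0,0.085]';python3 -m creep '[0,0,0.2,0,0.085]';python3 -m creep '[0,0,0.2,0,0.085]') >/dev/null; python3 -c "from h import *;st()"
```

```text
t 8.92 tcp [0.363  0.0273 0.7626] grasp [0.3526 0.0257 0.778 ] tilt 34.2 head 8.6 closeaz 96.2 closeel 1.6 w 0.0843 gf 0.0 j [ 0.009 -0.015  1.156  2.149  0.079 -0.067] F [0.7 0.3 0. ]
```

```bash
(python3 -m creep '[0,0,0.2,0,0.085]';python3 -m creep '[0,0,0.2,0,0.085]';python3 -m creep '[0,0,0.2,0,0.085]';python3 -m creep '[-0.02,0,0.2,0,0.085]';python3 -m creep '[-0.02,0,0.2,0,0.085]';python3 -m creep '[-0.02,0,0.2,0,0.085]';python3 -m creep '[-0.02,0,0.2,0,0.085]';python3 -m creep '[-0.02,0,0.2,0,0.085]') >/dev/null; python3 -c "from h import *;st()"
```

```text
t 9.58 tcp [0.3122 0.0299 0.8324] grasp [0.299  0.0281 0.8455] tilt 45.4 head 7.8 closeaz 96.2 closeel 1.6 w 0.0850 gf 0.0 j [ 0.007 -0.092  1.275  2.149  0.092 -0.053] F [-0.1  0.1  0.2]
```

```bash
python3 -m creep '[0.01,0,-0.037,-0.09,0.085, 0.02,-0.004,-0.074,-0.18,0.085, 0.03,-0.008,-0.11,-0.18,0.085, 0.04,-0.012,-0.147,-0.18,0.085, 0.05,-0.016,-0.184,-0.18,0.085, 0.06,-0.02,-0.22,-0.18,0.085, 0.07,-0.024,-0.258,-0.18,0.085, 0.08,-0.028,-0.295,-0.18,0.085, 0.09,-0.03,-0.332,-0.18,0.085, 0.1,-0.032,-0.368,-0.18,0.085]' >/dev/null; python3 -m creep '[0.014,0,-0.036,0,0.085, 0.028,0,-0.072,0,0.085, 0.042,0,-0.11,0,0.085, 0.056,0,-0.147,0,0.085, 0.07,0,-0.184,0,0.085, 0.08,0,-0.21,0,0.085, 0.08,0,-0.22,0,0.085,0.08,0,-0.22,0,0.085]' >/dev/null;  python3 - <<'E'
from h import *
st()
A={}
for n in('top','scene'):
    p,K,T=cam(n); A[n]=(K,T); cv2.imwrite(f'pics/{n}1.png',p[:,:,::-1])
    for r in bot.place_of(n,'sash_pull'): print(n,round(r['score'],2),np.array(r['centre'])*[560,420])
E
```

```text
t 11.08 tcp [ 0.4854 -0.0011  0.2621] grasp [ 0.4723 -0.0005  0.2754] tilt 44.7 head -2.6 closeaz 85.9 closeel 1.5 w 0.0849 gf 0.0 j [ 0.032 -0.324 -0.761  0.354 -0.054  0.093] F [-0.8  0.7 -0.1]
top 0.69 [292.824 203.616]
scene 0.74 [280.784 190.386]
```

```bash
python3 -m creep '[0.02,0,-0.02,0,0.085, 0.04,0,-0.04,0,0.085, 0.055,0,-0.055,0,0.085, 0.07,0,-0.07,0,0.085, 0.082,0,-0.082,0,0.085, 0.09,0,-0.09,0,0.085, 0.09,0,-0.09,0,0.085]'; python3 -m creep '[0,0,0,0,0.05,0,0,0,0,0.01,0,0,0,0,0.01,0,0,0,0,0.01,0,0,0,0,0.01,0,0,0,0,0.01,0,0,0,0,0.01,0,0,0,0,0.01]'; python3 -c "from h import *;st()"
```

```text
clock: 11.87
eef_pos: [0.5796, -0.0006, 0.1772]
tool_rot: [0.038, 0.922, -0.001, 0.384]
ft_force: [-0.0, 0.8, 0.2]
grip_width: 0.0846
grasp_force: 0.0
clock: 12.53
eef_pos: [0.5776, -0.0043, 0.1773]
tool_rot: [0.04, 0.922, -0.006, 0.384]
ft_force: [-3.7, -8.8, 2.5]
grip_width: 0.015
grasp_force: 58.6
t 12.53 tcp [ 0.5776 -0.0043  0.1773] grasp [ 0.5643 -0.0035  0.1905] tilt 45.2 head -3.3 closeaz 85.5 closeel 1.2 w 0.0150 gf 58.6 j [ 0.023  0.017 -0.769 -0.002 -0.057  0.086] F [-3.7 -8.8  2.5]
```

```bash
python3 -m creep '[0,0,0.01,0,0.005, 0,0,0.025,0,0.005, 0,0,0.04,0,0.005, 0,0,0.055,0,0.005, 0,0,0.07,0,0.005, 0,0,0.085,0,0.005, 0,0,0.1,0,0.005, 0,0,0.112,0,0.005,0,0,0.12,0,0.005,0,0,0.12,0,0.005]'>/dev/null; python3 - <<'E'
from h import *
np.set_printoptions(precision=4,suppress=True)
st()
for n in('top','scene'):
    p,K,T=cam(n); cv2.imwrite(f'pics/{n}2.png',p[:,:,::-1])
a=cv2.imread('pics/top2.png')[40:230,190:410];b=cv2.imread('pics/scene2.png')[60:250,170:390]
cv2.imwrite('pics/lift.png',cv2.resize(np.vstack([a,b]),None,fx=1.5,fy=1.5,interpolation=cv2.INTER_CUBIC) if 0 else cv2.resize(np.hstack([a,b]),(800,345),interpolation=cv2.INTER_CUBIC))
E
```

```text
t 13.37 tcp [ 0.5776 -0.0043  0.2975] grasp [ 0.5643 -0.0036  0.3107] tilt 45.2 head -3.3 closeaz 85.5 closeel 1.2 w 0.0152 gf 63.2 j [ 0.022 -0.147 -0.549  0.383 -0.057  0.086] F [-4.  -8.4  3.1]
```

View pics/lift.png

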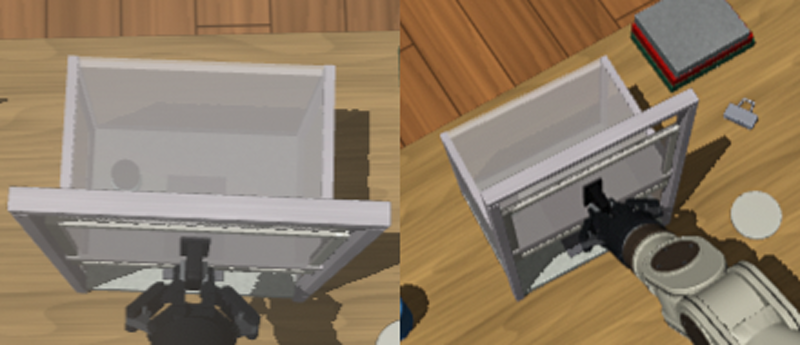

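The front has risen with the hand; the pull is gripped at about (195,260) on the left and (595,190) on the right. I'll ease it up towards the stop.

```bash
python3 -m creep '[0,0,0.008,0,0.005, 0,0,0.016,0,0.005, 0,0,0.02,0,0.005]'; python3 -m creep '[0,0,0.004,0,0.005, 0,0,0.008,0,0.005]';python3 - <<'E'
from h import *
np.set_printoptions(precision=2,suppress=True)
st()
ims={}
for n in('top','scene'):
    p,K,T=cam(n); cv2.imwrite(f'pics/{n}3.png',p[:,:,::-1])
    c=np.array([.714,-.0127]); ex=np.array([np.cos(.06),-np.sin(.06)]); ey=np.array([-ex[1],ex[0]])
    for s in(.15,.17,.19): print(n,s,*[proj(np.r_[c-.112*ex+y*ey,z+s],K,T) for z in(.02,.225) for y in(.1,-.1)])
    # white rails: brightest rows along columns near predicted x
    g=cv2.cvtColor(p,cv2.COLOR_RGB2GRAY)
    if n=='top':
        for u in(240,345): print(u,[(v,int(g[v,u])) for v in range(148,200,2)])
E
```

```text
clock: 13.72
eef_pos: [0.5774, -0.0043, 0.3156]
tool_rot: [0.04, 0.923, -0.006, 0.383]
ft_force: [9.3, -7.6, -8.7]
grip_width: 0.0152
grasp_force: 61.2
clock: 13.88
eef_pos: [0.5774, -0.0043, 0.3229]
tool_rot: [0.04, 0.923, -0.006, 0.383]
ft_force: [10.2, -8.3, -8.9]
grip_width: 0.015
grasp_force: 61.1
t 13.88 tcp [ 0.58 -0.    0.32] grasp [ 0.56 -0.    0.34] tilt 45.0 head -3.3 closeaz 85.5 closeel 1.2 w 0.0150 gf 61.1 j [ 0.02 -0.17 -0.49  0.46 -0.06  0.09] F [10.2 -8.3 -8.9]
top 0.15 [249.86 184.49] [340.75 188.24] [240.03 162.49] [355.51 167.16]
top 0.17 [249.09 182.76] [341.9  186.59] [238.78 159.69] [357.4  164.48]
top 0.19 [248.29 180.96] [343.11 184.86] [237.46 156.73] [359.38 161.64]
240 [(148, 194), (150, 195), (152, 194), (154, 193), (156, 199), (158, 116), (160, 103), (162, 128), (164, 140), (166, 140), (168, 140), (170, 140), (172, 140), (174, 139), (176, 140), (178, 141), (180, 140), (182, 151), (184, 98), (186, 96), (188, 97), (190, 99), (192, 100), (194, 100), (196, 98), (198, 97)]
345 [(148, 151), (150, 190), (152, 188), (154, 195), (156, 191), (158, 190), (160, 196), (162, 119), (164, 99), (166, 116), (168, 140), (170, 140), (172, 140), (174, 140), (176, 140), (178, 140), (180, 140), (182, 140), (184, 140), (186, 165), (188, 124), (190, 92), (192, 91), (194, 93), (196, 95), (198, 92)]
scene 0.15 [245.51 197.34] [303.5 167.6] [240.59 170.95] [307.94 137.13]
scene 0.17 [245.09 195.1 ] [303.88 165.  ] [240.02 167.91] [308.45 133.63]
scene 0.19 [244.66 192.79] [304.27 162.33] [239.44 164.76] [308.97 130.02]
```

```bash
python3 -m creep '[0,0,0.006,0,0.005, 0,0,0.012,0,0.005]'|grep -E "eef|force"; python3 -m creep '[0,0,0.005,0,0.005, 0,0,0.01,0,0.005]'|grep -E "eef|ft"; python3 -m creep '[0,0,0.005,0,0.005]'|grep -E "eef|ft";python3 -m creep '[0,0,0.003,0,0.005]'|grep -E "eef|ft"
```

```text
eef_pos: [0.5774, -0.0043, 0.3345]
ft_force: [10.2, -8.3, -9.4]
grasp_force: 60.9
eef_pos: [0.5763, -0.0042, 0.3366]
ft_force: [46.8, -10.0, -48.6]
eef_pos: [0.5749, -0.0041, 0.3378]
ft_force: [41.6, -8.2, -46.3]
eef_pos: [0.5742, -0.0041, 0.3385]
ft_force: [38.5, -10.9, -44.4]
```

The upper stop was reached at TCP z≈0.336. I'll back off a little, let go and withdraw.

```bash
python3 -m creep '[0,0,-0.006,0,0.005, 0,0,-0.010,0,0.005, 0,0,-0.010,0,0.03, 0,0,-0.010,0,0.085,0,0,-0.010,0,0.085,0,0,-0.010,0,0.085,0,0,-0.010,0,0.085]'; python3 -c "from h import *;st()"; python3 -m creep '[-0.015,0,0.01,0,0.085, -0.04,0,0.03,0,0.085, -0.07,0,0.05,0,0.085, -0.1,0.01,0.05,0,0.085,-0.13,0.03,0.05,0,0.085]';  python3 - <<'E'
from h import *
np.set_printoptions(precision=2,suppress=True)
st()
for n in('top','scene'):
    p,K,T=cam(n); cv2.imwrite(f'pics/{n}4.png',p[:,:,::-1])
    g=cv2.cvtColor(p,cv2.COLOR_RGB2GRAY)
    if n=='top':
        for u in(240,345): print(u,[(v,int(g[v,u])) for v in range(172,194,1)])
    print(n,[(np.array(r['centre'])*[560,420],r['score']) for r in bot.place_of(n,'mat')])
E
```

```text
clock: 15.07
eef_pos: [0.5784, -0.0002, 0.3461]
tool_rot: [0.038, 0.922, -0.001, 0.385]
ft_force: [0.3, -0.5, 1.0]
grip_width: 0.0746
grasp_force: 0.0
t 15.07 tcp [ 5.784e-01 -2.000e-04  3.461e-01] grasp [5.651e-01 4.000e-04 3.593e-01] tilt 45.3 head -2.5 closeaz 85.9 closeel 1.6 w 0.0746 gf 0.0 j [ 0.025 -0.181 -0.446  0.516 -0.049  0.087] F [ 0.3 -0.5  1. ]
clock: 15.48
eef_pos: [0.4476, 0.0282, 0.3979]
tool_rot: [0.04, 0.921, -0.001, 0.386]
ft_force: [-0.7, 0.5, -0.5]
grip_width: 0.0848
grasp_force: 0.0
t 15.48 tcp [0.45 0.03 0.4 ] grasp [0.43 0.03 0.41] tilt 45.5 head -2.7 closeaz 85.7 closeel 1.6 w 0.0848 gf 0.0 j [ 0.17 -0.48 -0.49  0.78 -0.15  0.19] F [-0.7  0.5 -0.5]
240 [(172, 140), (173, 140), (174, 140), (175, 140), (176, 124), (177, 106), (178, 105), (179, 131), (180, 166), (181, 162), (182, 150), (183, 107), (184, 97), (185, 96), (186, 97), (187, 98), (188, 98), (189, 98), (190, 100), (191, 100), (192, 100), (193, 101)]
345 [(172, 140), (173, 139), (174, 140), (175, 141), (176, 139), (177, 140), (178, 140), (179, 139), (180, 137), (181, 107), (182, 103), (183, 121), (184, 146), (185, 185), (186, 166), (187, 122), (188, 97), (189, 93), (190, 94), (191, 93), (192, 93), (193, 94)]
top []
scene [(array([262.92, 179.21]), 0.66)]
```

```bash
python3 -m creep '[-0.009,0.022,-0.029,0.055,0.085, -0.018,0.044,-0.058,0.11,0.085, -0.026,0.066,-0.086,0.165,0.085, -0.035,0.088,-0.115,0.22,0.085, -0.044,0.11,-0.144,0.275,0.085, -0.053,0.132,-0.173,0.33,0.085, -0.062,0.154,-0.202,0.385,0.085, -0.07,0.176,-0.23,0.44,0.085, -0.079,0.198,-0.26,0.5,0.085, -0.088,0.219,-0.288,0.553,0.085]' >/dev/null; python3 -m creep '[0,0,0,0,0.085]'>/dev/null; python3 - <<'E'
from h import *
st()
_,K,T=cam('top'); _,Ks,Ts=cam('scene')
for a,b in(((182.5,312.5),(245.5,318.5)),):
    print('small case lid',tri(ray(a,K,T),ray(b,Ks,Ts)))
E
```

```text
t 16.60 tcp [0.3696 0.2594 0.1153] grasp [0.3583 0.2531 0.1288] tilt 43.6 head 29.0 closeaz 117.6 closeel 1.4 w 0.0852 gf 0.0 j [ 0.702 -0.095 -1.084 -0.17  -0.134  0.176] F [-0.2 -0.2  0.2]
small case lid (array([0.31978152, 0.27736244, 0.01274791]), np.float64(0.003386514359923563))
```

```bash
python3 -m creep '[0,0,0,0.01,0.085]'>/dev/null; python3 -c "from h import *;st()"
```

```text
t 16.78 tcp [0.3698 0.2569 0.1194] grasp [0.3584 0.2505 0.1329] tilt 44.0 head 29.4 closeaz 118.0 closeel 1.4 w 0.0848 gf 0.0 j [ 0.69  -0.111 -1.086 -0.164 -0.123  0.163] F [0.6 0.2 0.3]
```

```bash
python3 -m creep '[0.02,0.009,-0.025,0,0.085, 0.04,0.018,-0.05,0,0.085, 0.052,0.024,-0.07,0,0.085, 0.063,0.029,-0.087,0,0.085, 0.07,0.032,-0.098,0,0.085, 0.073,0.034,-0.102,0,0.085,0.073,0.034,-0.102,0,0.085]'>/dev/null; python3 - <<'E'
from h import *
st()
p,K,T=cam('top'); cv2.imwrite('pics/top5.png',p[:,:,::-1]); q,_,_=cam('scene'); cv2.imwrite('pics/scene5.png',q[:,:,::-1])
a=p[170:330,60:270,::-1]; b=q[220:380,120:330,::-1]
cv2.imwrite('pics/pre.png',cv2.resize(np.hstack([a,b]),(800,305),interpolation=cv2.INTER_CUBIC))
E
```

```text
t 17.37 tcp [0.4439 0.291  0.0185] grasp [0.4326 0.2846 0.0319] tilt 44.1 head 29.3 closeaz 117.9 closeel 1.4 w 0.0848 gf 0.0 j [ 0.625  0.394 -1.042 -0.632 -0.079  0.117] F [ 0.2  0.3 -0.7]
```

View pics/pre.png

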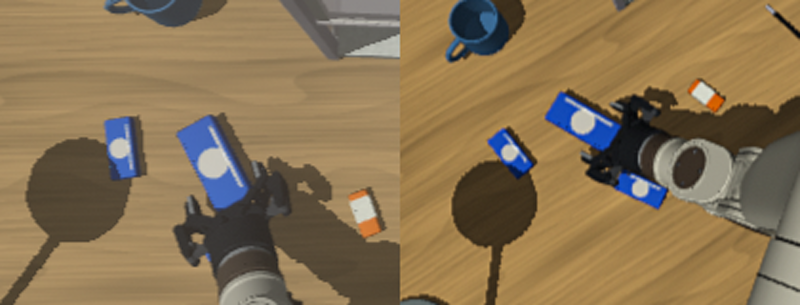

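The fingers straddle the near end of the large case, with its disc at (212,163) left and (583,122) right; the small case is untouched. Next I'll lower 5 mm and close.

```bash
python3 -m creep '[0,0,-0.003,0,0.085,0,0,-0.005,0,0.07,0,0,-0.005,0,0.05,0,0,-0.005,0,0.03,0,0,-0.005,0,0.03,0,0,-0.005,0,0.03,0,0,-0.005,0,0.03]'; python3 -c "from h import *;st()"
```

```text
clock: 18.05
eef_pos: [0.4424, 0.2914, 0.0136]
tool_rot: [-0.22, 0.9, 0.102, 0.361]
ft_force: [-2.8, -1.5, 5.5]
grip_width: 0.0508
grasp_force: 62.4
t 18.05 tcp [0.4424 0.2914 0.0136] grasp [0.4311 0.285  0.027 ] tilt 44.1 head 29.4 closeaz 118.0 closeel 1.4 w 0.0508 gf 62.4 j [ 0.628  0.412 -1.048 -0.656 -0.079  0.117] F [-2.8 -1.5  5.5]
```

```bash
python3 -m creep '[0,0,0.03,0,0.03, 0,0,0.065,0,0.03, 0,-0.02,0.1,-0.04,0.03, 0,-0.05,0.12,-0.10,0.03, 0.005,-0.085,0.13,-0.17,0.03, 0.01,-0.12,0.13,-0.24,0.03, 0.015,-0.155,0.13,-0.31,0.03, 0.02,-0.19,0.13,-0.38,0.03, 0.03,-0.225,0.13,-0.45,0.03, 0.035,-0.255,0.13,-0.5,0.03]'>/dev/null; python3 -m creep '[0.01,-0.02,-0.02,-0.03,0.03, 0.015,-0.035,-0.03,-0.05,0.03, 0.02,-0.04,-0.04,-0.05,0.03,0.02,-0.04,-0.04,-0.05,0.03]'>/dev/null; python3 - <<'E'
from h import *
np.set_printoptions(precision=4,suppress=True)
st()
D=[]
for n in('top','scene'):
    p,K,T=cam(n); cv2.imwrite(f'pics/{n}6.png',p[:,:,::-1]); h=cv2.cvtColor(p,cv2.COLOR_RGB2HSV)
    e=np.array(bot.get_obs()['eef_pos']); u=proj(e+[.02,0,.02],K,T)
    roi=np.zeros(h.shape[:2],np.uint8); cv2.circle(roi,tuple(int(v) for v in u),40,255,-1)
    b=cv2.inRange(h,(108,150,60),(128,255,255))&roi
    k=np.vstack([c for c in cv2.findContours(b,0,1)[0] if cv2.contourArea(c)>20]); hull=np.zeros_like(b); cv2.fillConvexPoly(hull,cv2.convexHull(k),255)
    w=((h[...,1]<60)&(h[...,2]>110)&(hull>0)).astype(np.uint8); w=cv2.morphologyEx(w,cv2.MORPH_OPEN,np.ones((4,4),np.uint8))
    _,_,s,c=cv2.connectedComponentsWithStats(w); i=1+np.argmax(s[1:,4]); print(n,u,c[i],s[i]); D.append(ray(c[i],K,T))
    zt=.0136
    zz=e[2]-.0136+.03
    q=np.array([at_z(x,K,T,zz)[:2] for x in cv2.convexHull(k)[:,0].astype(float)],np.float32)*1000
    print(cv2.minAreaRect(q),zz)
print(tri(*D))
_,Ks,Ts=cam('scene'); print('mat net',at_z([262.92,179.21],Ks,Ts,.021))
E
```

```text
t 19.22 tcp [ 0.4959 -0.0049  0.1003] grasp [ 0.483  -0.0044  0.1138] tilt 43.8 head -2.2 closeaz 86.3 closeel 1.4 w 0.0510 gf 63.0 j [ 0.011  0.047 -1.029 -0.268 -0.035  0.071] F [ 0.4  0.3 -1.6]
top [294.7688 227.4228] [297.082 228.123] [289 220  17  17 244]
((517.75341796875, -5.7399749755859375), (46.57843017578125, 114.81629943847656), 87.31488800048828) 0.11733518352680347
scene [289.0942 210.4367] [290.3719 211.2314] [285 206  12  12 121]
((516.9570922851562, -3.8868675231933594), (53.629268646240234, 113.87702941894531), 86.93403625488281) 0.11816883623795998
(array([ 0.5161, -0.0095,  0.1039]), np.float64(0.0011387579203714596))
mat net [ 0.682  -0.0085  0.021 ]
```

```bash
python3 - <<'E'
from h import *
np.set_printoptions(precision=4,suppress=True)
_,K,T=cam('top'); _,Ks,Ts=cam('scene')
for n,A,B,P in(('top',K,T,((.7625,.022),(.7581,-.0601))),('scene',Ks,Ts,((.7625,.022),(.7581,-.0601)))):
    g=cv2.GaussianBlur(cv2.cvtColor(cv2.imread(f'pics/{n}0.png'),cv2.COLOR_BGR2GRAY),(3,3),0).astype(float)
    ex=np.array([.998,-.063]); ey=np.array([.063,.998]); c=np.array([.6855,-.0144])
    def edge(fn,lo,hi):   # strongest step along a world line on mat plane
        s=np.arange(lo,hi,.0005); uv=np.array([proj(np.r_[fn(x),.022],A,B) for x in s],np.float32)
        v=cv2.remap(g.astype(np.float32),uv[:,0].copy(),uv[:,1].copy(),cv2.INTER_LINEAR).ravel(); d=np.abs(v[8:]-v[:-8]); i=d.argmax(); return s[i]+.002,d[i]
    for a in(.045,.055,.065): print(n,'x',a,'left',edge(lambda y:c+a*ex+y*ey,.025,.06),'right',edge(lambda y:c+a*ex+y*ey,-.06,-.025))
    for b in(-.02,0,.02): print(n,'y',b,'back',edge(lambda x:c+x*ex+b*ey,.06,.095))
E
```

```text
top x 0.045 left (np.float64(0.03500000000000001), np.float32(2.2890625)) right (np.float64(-0.03799999999999998), np.float32(2.3828125))
top x 0.055 left (np.float64(0.04250000000000002), np.float32(4.3398438)) right (np.float64(-0.04249999999999998), np.float32(4.6875))
top x 0.065 left (np.float64(0.041500000000000016), np.float32(4.859375)) right (np.float64(-0.04149999999999998), np.float32(5.53125))
top y -0.02 back (np.float64(0.07400000000000001), np.float32(4.5))
top y 0 back (np.float64(0.07400000000000001), np.float32(5.0))
top y 0.02 back (np.float64(0.07450000000000001), np.float32(4.564453))
scene x 0.045 left (np.float64(0.04300000000000002), np.float32(5.640625)) right (np.float64(-0.04199999999999998), np.float32(5.4121094))
scene x 0.055 left (np.float64(0.04350000000000002), np.float32(5.7695312)) right (np.float64(-0.04099999999999998), np.float32(5.1660156))
scene x 0.065 left (np.float64(0.04300000000000002), np.float32(5.9882812)) right (np.float64(-0.04099999999999998), np.float32(5.5742188))
scene y -0.02 back (np.float64(0.09000000000000002), np.float32(39.134766))
scene y 0 back (np.float64(0.09200000000000003), np.float32(40.632812))
scene y 0.02 back (np.float64(0.09100000000000003), np.float32(36.280273))
```

Mat centre is confirmed at (0.685, -0.014) from both cameras. Inserting.

```bash
python3 -m creep '[0,0,-0.02,0,0.03, 0,0,-0.04,0,0.03, 0,0,-0.05,0,0.03, 0.015,-0.001,-0.05,0,0.03, 0.035,-0.002,-0.05,0,0.03, 0.055,-0.003,-0.05,0,0.03, 0.075,-0.004,-0.05,0,0.03]'; python3 -m creep '[0.02,-0.001,0,0,0.03, 0.04,-0.002,0,0,0.03, 0.06,-0.003,0,0,0.03, 0.075,-0.004,0,0,0.03,0.075,-0.004,0,0,0.03]'; python3 -c "from h import *;st()"
```

```text
clock: 20.05
eef_pos: [0.5736, -0.0067, 0.0537]
tool_rot: [0.032, 0.926, 0.0, 0.375]
ft_force: [-0.4, -0.4, -0.1]
grip_width: 0.0507
grasp_force: 63.1
clock: 20.47
eef_pos: [0.6521, -0.0108, 0.0561]
tool_rot: [0.032, 0.925, 0.0, 0.378]
ft_force: [1.0, -1.1, -2.0]
grip_width: 0.051
grasp_force: 63.1
t 20.47 tcp [ 0.6521 -0.0108  0.0561] grasp [ 0.639  -0.0104  0.0695] tilt 44.4 head -2.0 closeaz 86.6 closeel 1.4 w 0.0510 gf 63.1 j [-0.008  0.401 -0.724 -0.33  -0.019  0.055] F [ 1.  -1.1 -2. ]
```

```bash
python3 -m creep '[0.008,-0.001,-0.004,0,0.03, 0.013,-0.0015,-0.008,0,0.03, 0.013,-0.0015,-0.012,0,0.03,0.013,-0.0015,-0.012,0,0.03]'|grep -E "eef|ft"; python3 -m creep '[0,0,-0.003,0,0.03,0,0,-0.005,0,0.03]'|grep -E "eef|ft"; python3 -m creep '[0,0,-0.002,0,0.03]'|grep -E "eef|ft"; python3 -m creep '[0,0,-0.001,0,0.03]'|grep -E "eef|ft"; python3 -c "from h import *;st()"
```

```text
eef_pos: [0.6591, -0.0129, 0.0392]
ft_force: [0.1, 0.2, -1.0]
eef_pos: [0.6598, -0.0131, 0.0355]
ft_force: [-8.1, -0.3, 12.2]
eef_pos: [0.6612, -0.0132, 0.0356]
ft_force: [-11.7, -0.1, 18.1]
eef_pos: [0.6618, -0.0133, 0.0356]
ft_force: [-10.3, 1.1, 17.3]
t 21.13 tcp [ 0.6618 -0.0133  0.0356] grasp [ 0.6488 -0.0128  0.049 ] tilt 44.4 head -2.1 closeaz 86.5 closeel 1.4 w 0.0507 gf 65.6 j [-0.012  0.461 -0.711 -0.375 -0.017  0.052] F [-10.3   1.1  17.3]
```

```bash
python3 -m creep '[0.002,0,0.004,0,0.03,0.004,0,0.004,0,0.03,0.004,0,0.003,0,0.03]'|grep -E "eef|ft"; cat > m.py <<'E'
from h import *
np.set_printoptions(precision=4,suppress=True)
st()
for n in('top','scene'):
    p,K,T=cam(n); cv2.imwrite(f'pics/{n}_now.png',p[:,:,::-1]); h=cv2.cvtColor(p,cv2.COLOR_RGB2HSV)
    u=proj([.685,-.014,.05],K,T)
    roi=np.zeros(h.shape[:2],np.uint8); cv2.circle(roi,tuple(int(v) for v in u),38,255,-1)
    b=cv2.inRange(h,(105,70,40),(130,255,255))&roi
    cs=[c for c in cv2.findContours(b,0,1)[0] if cv2.contourArea(c)>8]
    if not cs: print(n,'none'); continue
    k=cv2.convexHull(np.vstack(cs))
    q=np.array([at_z(x,K,T,.052)[:2] for x in k[:,0].astype(float)],np.float32)*1000
    ex=np.array([.998,-.063]);ey=np.array([.063,.998]); d=q/1000-[.685,-.014]
    print(n,cv2.minAreaRect(q),'extents x',(d@ex).min(),(d@ex).max(),'y',(d@ey).min(),(d@ey).max())
E
python3 m.py
```

```text
eef_pos: [0.6651, -0.0131, 0.0364]
ft_force: [0.7, -0.0, -1.6]
t 21.38 tcp [ 0.6651 -0.0131  0.0364] grasp [ 0.6521 -0.0126  0.0499] tilt 44.1 head -2.1 closeaz 86.5 closeel 1.4 w 0.0512 gf 63.1 j [-0.012  0.461 -0.698 -0.357 -0.017  0.052] F [ 0.7 -0.  -1.6]
top none
scene ((644.410400390625, -13.204490661621094), (46.409698486328125, 18.670381546020508), 86.01634979248047) extents x -0.05000856719714408 -0.03111323711382044 y -0.025017690473973755 0.02141049805489182
```

```bash
python3 -m creep '[0,0,0,0,0.055,0,0,0,0,0.062,0,0,0,0,0.075,0,0,0,0,0.085,0,0,0,0,0.085]'|grep -E "ft|width"; python3 -m creep '[-0.01,0.001,0.003,0,0.085,-0.03,0.002,0.006,0,0.085,-0.06,0.004,0.01,0,0.085,-0.09,0.005,0.012,0,0.085,-0.125,0.007,0.012,0,0.085,-0.16,0.01,0.012,0,0.085,-0.19,0.01,0.02,0,0.085,-0.19,0.01,0.03,0,0.085]'|grep -E "eef|ft|width"; python3 m.py
```

```text
ft_force: [0.2, -0.9, 1.3]
grip_width: 0.0852
eef_pos: [0.4834, -0.0026, 0.0731]
ft_force: [1.1, 0.5, -0.6]
grip_width: 0.0849
t 22.57 tcp [ 0.4834 -0.0026  0.0731] grasp [ 0.4706 -0.0021  0.0867] tilt 43.4 head -2.1 closeaz 86.5 closeel 1.4 w 0.0849 gf 0.0 j [ 0.018  0.12  -1.088 -0.393 -0.038  0.075] F [ 1.1  0.5 -0.6]
top none
scene ((636.2581787109375, -8.9874267578125), (56.075923919677734, 35.68898010253906), 85.8152847290039) extents x -0.0669638456626684 -0.031065037937730605 y -0.026220479206919674 0.030069560827881092
```

```bash
python3 - <<'E'
from h import *
out=[]
for n,(x0,y0) in(('top',(190,60)),('scene',(185,80))):
    im=cv2.imread(f'pics/{n}_now.png'); c=bot.camera(n); K,T=np.array(c['camera_matrix']),np.array(c['extrinsics'])
    k=3.6; g=cv2.resize(im[y0:y0+160,x0:x0+110] if n=='scene' else im[y0:y0+160,x0+50:x0+160],None,fx=k,fy=k,interpolation=cv2.INTER_CUBIC)
    xo=x0+(50 if n=='top' else 0)
    ex=np.array([.998,-.063]);ey=np.array([.063,.998]);ctr=np.array([.685,-.014])
    for a in(-.06,.06):
        for b in(-.026,.026):
            u=(proj(np.r_[ctr+a*ex+b*ey,.052],K,T)-[xo,y0])*k; cv2.circle(g,tuple(int(v) for v in u),3,(0,0,255),-1)
    out.append(g)
cv2.imwrite('pics/placed.png',np.hstack(out)); print(np.hstack(out).shape)
E
```

```text
(576, 792, 3)
```

View pics/placed.png

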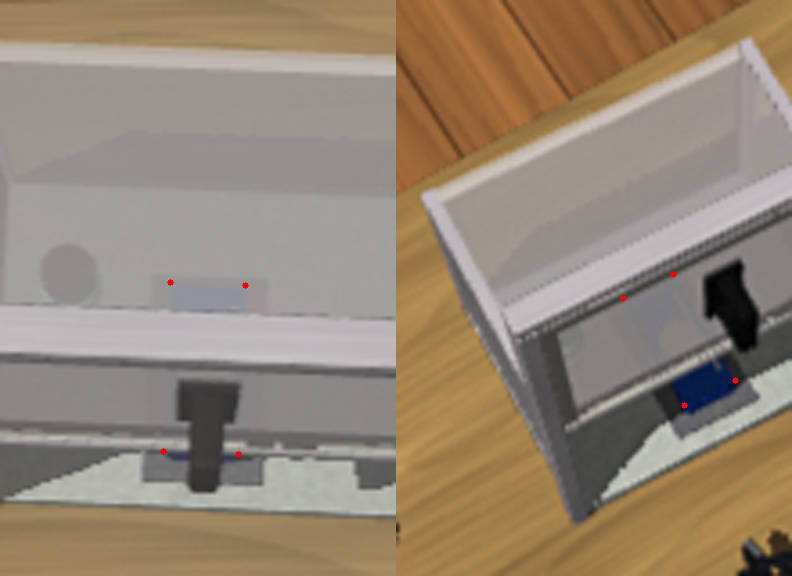

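The case lies on the mat: its back edge at left (170–245,285) and its front at right (684–735,380–405) match the red ideal corners within about 2 mm. The pull stands high at (205,440) left. Next is lowering the front.

```bash
python3 -m creep '[-0.01,0,0.035,0,0.085,-0.015,0,0.07,0,0.085,-0.015,0,0.11,0,0.085,-0.01,0,0.15,0,0.085,-0.005,0,0.19,0,0.085,0,0,0.23,0,0.085,0.005,0,0.265,0,0.085,0.01,0,0.3,0,0.085,0.01,0,0.33,0,0.085,0.01,0,0.33,0,0.085]'>/dev/null; python3 -c "from h import *;st()"
```

```text
t 23.60 tcp [ 0.4979 -0.0029  0.4101] grasp [ 0.4849 -0.0024  0.4235] tilt 44.1 head -2.1 closeaz 86.4 closeel 1.4 w 0.0850 gf 0.0 j [ 0.017 -0.363 -0.385  0.78  -0.037  0.074] F [ 0.9 -0.5  2.1]
```

```bash
python3 -m creep '[0.02,0,-0.019,0,0.085,0.04,0,-0.038,0,0.085,0.055,-0.001,-0.053,0,0.085,0.068,-0.0015,-0.065,0,0.085,0.08,-0.0015,-0.077,0,0.085,0.08,-0.0015,-0.077,0,0.085]'|grep -E "eef|ft"; python3 -m creep '[0,0,0,0,0.05,0,0,0,0,0.01,0,0,0,0,0.005,0,0,0,0,0.005,0,0,0,0,0.005,0,0,0,0,0.005,0,0,0,0,0.005,0,0,0,0,0.005]';python3 -c "from h import *;st()"
```

```text
eef_pos: [0.574, -0.0044, 0.3184]
ft_force: [-0.6, 0.7, -0.8]
clock: 24.77
eef_pos: [0.5742, -0.004, 0.3256]
tool_rot: [0.032, 0.929, -0.001, 0.37]
ft_force: [-3.7, 2.9, 1.6]
grip_width: 0.0148
grasp_force: 58.4
t 24.77 tcp [ 0.5742 -0.004   0.3256] grasp [ 0.5613 -0.0035  0.3392] tilt 43.4 head -2.1 closeaz 86.5 closeel 1.3 w 0.0148 gf 58.4 j [ 0.01  -0.163 -0.462  0.515 -0.032  0.067] F [-3.7  2.9  1.6]
```

```bash
python3 -m creep '[0,0,-0.008,0,0.005,0,0,-0.022,0,0.005,0,0,-0.037,0,0.005,0,0,-0.052,0,0.005,0,0,-0.067,0,0.005,0,0,-0.082,0,0.005,0,0,-0.097,0,0.005,0,0,-0.112,0,0.005,0,0,-0.125,0,0.005,0,0,-0.135,0,0.005]'|grep -E "eef|ft"; python3 -m creep '[0,0,-0.01,0,0.005,0,0,-0.02,0,0.005,0,0,-0.027,0,0.005,0,0,-0.032,0,0.005,0,0,-0.036,0,0.005,0,0,-0.04,0,0.005]'|grep -E "eef|ft"
```

```text
eef_pos: [0.5742, -0.004, 0.1892]
ft_force: [-2.9, 4.1, 3.2]
eef_pos: [0.5742, -0.004, 0.1495]
ft_force: [-3.6, 4.7, 3.2]
```

```bash
python3 -m creep '[0,0,-0.003,0,0.005,0,0,-0.006,0,0.005]'|grep -E "eef|ft";python3 -m creep '[0,0,-0.003,0,0.005,0,0,-0.006,0,0.005]'|grep -E "eef|ft"
```

```text
eef_pos: [0.5742, -0.004, 0.1436]
ft_force: [-2.8, 4.5, 2.9]
eef_pos: [0.5742, -0.004, 0.1376]
ft_force: [-2.5, 4.6, 2.7]
```

```bash
python3 -m creep '[0,0,-0.002,0,0.005,0,0,-0.004,0,0.005]'|grep -E "eef|ft";python3 -m creep '[0,0,-0.002,0,0.005,0,0,-0.004,0,0.005]'|grep -E "eef|ft";python3 -m creep '[0,0,-0.0015,0,0.005,0,0,-0.003,0,0.005]'|grep -E "eef|ft"
```

```text
eef_pos: [0.5742, -0.004, 0.1336]
ft_force: [-3.5, 3.7, 2.2]
eef_pos: [0.5742, -0.004, 0.1297]
ft_force: [-3.5, 5.0, 1.9]
eef_pos: [0.5742, -0.004, 0.1267]
ft_force: [-3.0, 4.8, 2.1]
```

```bash
python3 -m creep '[0,0,-0.0015,0,0.005,0,0,-0.003,0,0.005]'|grep -E "eef|ft";python3 -m creep '[0,0,-0.0015,0,0.005,0,0,-0.003,0,0.005]'|grep -E "eef|ft"
```

```text
eef_pos: [0.5744, -0.004, 0.1262]
ft_force: [-37.8, 4.6, 40.4]
eef_pos: [0.5746, -0.0041, 0.1262]
ft_force: [-59.2, 6.7, 65.4]
```

The front is fully down after a total travel of 0.1995 m. I'll relieve the load, then release.

```bash
python3 -m creep '[0,0,0.003,0,0.005]'|grep -E "eef|ft"
```

```text
eef_pos: [0.5742, -0.004, 0.1265]
ft_force: [8.3, 4.2, -8.9]
```

```bash
python3 -m creep '[0,0,-0.0015,0,0.005]'|grep -E "eef|ft"; python3 -m creep '[0,0,0,0,0.02,0,0,0,0,0.04,0,0,0,0,0.06,0,0,0,0,0.085,0,0,0,0,0.085,0,0,0,0,0.085]'|grep -E "eef|ft|wid"; python3 -m creep '[-0.015,0,0.012,0,0.085,-0.04,0,0.035,0,0.085,-0.07,0,0.06,0,0.085,-0.1,0,0.08,0,0.085,-0.13,0,0.1,0,0.085,-0.16,0,0.12,0,0.085,-0.16,0,0.12,0,0.085]'|grep -E "clock|eef|ft"; python3 - <<'E'
from h import *
np.set_printoptions(precision=3,suppress=True)
for n in('top','scene'):
    p,K,T=cam(n); cv2.imwrite(f'pics/{n}_end.png',p[:,:,::-1]); g=cv2.cvtColor(p,cv2.COLOR_RGB2GRAY)
    a=cv2.cvtColor(cv2.imread(f'pics/{n}0.png'),cv2.COLOR_BGR2GRAY)
    for t in('sash_pull','jar','coaster','eraser','pencil','clip','mug','case'):
        for r in bot.place_of(n,t)[:3]: print(n,t,round(r['score'],2),np.array(r['centre'])*[560,420])
    if n=='top':
        for u in(240,340): print(u,[(v,int(g[v,u]),int(a[v,u])) for v in range(168,206,2)])
E
```

```text
eef_pos: [0.5745, -0.004, 0.1262]
ft_force: [-49.2, 6.1, 53.4]
eef_pos: [0.5743, -0.0045, 0.1218]
ft_force: [-0.0, -0.6, -0.1]
grip_width: 0.0787
clock: 28.52
eef_pos: [0.4122, -0.0044, 0.2478]
ft_force: [0.3, 0.3, 0.9]
top sash_pull 0.63 [293.104 205.002]
top coaster 0.36 [446.376 163.506]
top coaster 0.35 [293.384 205.086]
top eraser 0.57 [252.224 281.484]
top pencil 0.58 [330.008 276.318]
top pencil 0.19 [294.784 206.388]
top mug 0.79 [150.472 169.092]
top case 0.96 [186.872 310.296]
240 [(168, 161, 152), (170, 160, 154), (172, 160, 153), (174, 160, 127), (176, 160, 180), (178, 166, 117), (180, 182, 139), (182, 147, 131), (184, 101, 97), (186, 101, 96), (188, 99, 95), (190, 97, 95), (192, 94, 92), (194, 87, 85), (196, 88, 91), (198, 93, 90), (200, 110, 105), (202, 133, 127), (204, 130, 125)]
340 [(168, 160, 152), (170, 160, 153), (172, 161, 153), (174, 160, 152), (176, 160, 153), (178, 159, 177), (180, 160, 181), (182, 167, 141), (184, 178, 138), (186, 162, 139), (188, 98, 95), (190, 99, 93), (192, 99, 93), (194, 99, 95), (196, 99, 119), (198, 99, 105), (200, 161, 168), (202, 168, 165), (204, 127, 122)]
scene sash_pull 0.87 [279.216 195.006]
scene sash_pull 0.54 [165.592 237.216]
scene coaster 0.75 [363.384 179.088]
scene coaster 0.35 [164.192 236.88 ]
scene eraser 0.47 [278.6   268.212]
scene pencil 0.48 [329.616 240.492]
scene clip 0.51 [358.176 124.698]
scene mug 0.61 [165.928 235.2  ]
scene case 0.89 [176.008 301.812]
scene case 0.64 [247.072 317.814]
```

```bash
python3 - <<'E'
from h import *
for n,B in(('top',{'eraser':(235,265,35,35),'pencil':(312,245,30,60),'coaster':(390,210,50,50),'clip':(432,145,35,35),'mug':(112,140,55,45),'small1':(110,225,28,45),'small2':(165,290,38,45)}),('scene',{'coaster':(345,160,40,35),'clip':(345,112,26,22),'mug':(142,215,38,40)})):
    a,b=cv2.imread(f'pics/{n}0.png'),cv2.imread(f'pics/{n}_end.png')
    for k,(x,y,w,h) in B.items(): print(n,k,round(float(np.abs(a[y:y+h,x:x+w].astype(int)-b[y:y+h,x:x+w]).mean()),2))
print(bot.job_done())
E
```

```text
top eraser 12.02
top pencil 32.05
top coaster 7.21
top clip 6.13
top mug 4.53
top small1 5.04
top small2 5.91
scene coaster 1.51
scene clip 1.4
scene mug 1.13
the job is handed in; nothing more can be done
None
```

The job is handed in at about 29 s: the front was raised to its upper stop, the blue case was laid on the mat within about 2 mm of centre (checked in both cameras) and released, and the front was lowered gently until fully down; I saw no sign that anything else moved, though the arm's shadow made the final image comparison unclear for the eraser and pencil.

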